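Pack two supports to one height and lay the level across

TASK

Pack the two fixed timber supports up to the same height: lay the long wooden block lengthwise along the middle of the low support and the round rubber pad on the middle of that block, and lay the small square plywood plate on the middle of the tall support. Leave the spirit level lying on the work board until all three are in place and let go; then set it upright on its narrow edge across the two, over the middles of pad and plate, sticking out about equally at both ends, and let go so that everything stays put.

Things in the scene. Friction and masses are not known exactly. Their poses are not given: they have to be found in the camera images.
- tall_support: Taller of two fixed supports: brown timber block 110 (x) x 70 (y) mm on a dark steel foot plate 126 x 84 x 6 mm; flat top 50 mm above the work board. Origin: centre of its underside, on the work board; z up. It cannot move. (Everything in the job lies on a flat grey work board whose top is 18 mm above the table, at z = 0.018.)
- low_support: Lower of two fixed supports, same plan and foot plate as the tall one (timber 110 (x) x 70 (y) mm, foot 126 x 84 x 6 mm); flat top 20 mm above the work board. Origin: centre of its underside, on the work board; z up, x along its length. It cannot move.
- block: Loose pale wooden block, 100 (x, long) x 45 (y) x 24 (z) mm, lying flat, about 80 g. Origin: centre of its underside.
- pad: Loose solid round dark rubber pad (no hole) with fine ribs round its side, 50 mm across, 18 mm thick, lying flat, about 60 g. Origin: centre of its underside.
- plate: Loose square plywood plate, 54 (x) x 54 (y) x 12 (z) mm, lying flat, about 50 g. Origin: centre of its underside.
- spirit_level: Loose aluminium spirit level with yellow middle part and dark end caps, standing on its narrow edge on the work board: 369 long (y) x 24 wide (x) x 46 high (z) mm, about 340 g, centre of mass at the middle. Origin: centre of its underside; z up. Packed correctly, both supports reach 62 mm (20 + 24 + 18 and 50 + 12), so its underside ends 62 mm above the work board.

How it is judged:
By the outcome, as a careful person would: the job done as asked, in the order asked, and still so for the second after the job is handed in, with the robot touching nothing.
It also fails if it takes over 102 s, if anything falls off the work surface, if the arm or the gripper's body presses on something with over 40 N, if the wrist force passes 120 N, or if a joint passes its speed limit or range.

ROBOT

A 6-joint arm with a two-finger parallel gripper is mounted at the origin on a cart in front of the work surface, level with it; the furniture and walls round the work are solid. World frame = base frame: x ahead of the robot, y to its left, z up, the work surface at z = 0. Lengths are in mm, angles in rad, forces in N, time in s.
With the tool pointing down it reaches from about 350 to 975 mm from the base axis. Payload 7.1 kg.
Tool frame: the origin (TCP) lies at the very end of the fingers, on their centre line; the grasp point (between the pads) lies tcp_to_grasp behind it (tcp_to_grasp is the distance from the TCP to the grasp point, in mm); z points along the fingers, x is the direction in which the jaws open and shut, and the axes are right-handed (so a half turn about z gives the same grasp; the last joint's range is limited). The gripper opens to 88 mm and grips with 3 to 60 N. Pads are 20 mm wide; open, the fingers measure 115 mm over their backs; the gripper's body (75 mm by 178 mm) begins 61 mm behind the grasp point.
Start: joints at [-1.181, 0.423, 1.63, -0, 1.089, -0.019], TCP at [248.458, -573.475, 222.675] pointing down, gripper open.
Joint ranges: [-3, 3], [-0.9, 2.11], [0.09, 2.58], [-1.31, 4.45], [0.11, 2.69], [-2.54, 2.54]. Speed limits (rad/s): [2.39, 2.39, 3.01, 3.14, 3.14, 3.14].

INTERFACE

Orientations are given as a rotation vector (axis times angle).
In Python, from workcell import get_obs, get_image, close_job, recognise, mark_of, tcp_to_grasp gives the robot as it stands. The module is installed in compiled form; this text tells all that it offers.
- The arm moves only by the tool move_arm, never from a script. Its argument "motion" is a list of rows, each a list of 7 numbers: the shift along the world's x, y, z in mm, then the turn, a rotation vector about the world's x, y, z in rad, then the finger opening in mm, from 0 to 87.8. A call has 1 to 5 rows; each row is the pose to reach, as a shift and turn from the pose commanded when the call began; what a row does not reach only later rows make up. A row lasts 1/12 s, in which the tool goes at most 41.7 mm and 7.16 degrees, less where a joint would pass 70% of its speed; a pose out of reach is approached as far as the arm can. A call with a gripper value outside its range is refused whole. The fingers move at their own pace and stop on an object; the grip force is fixed at half the most. Time passes only in rows, so rows that repeat a pose let the fingers close. It gives the time, the measured TCP pose, the force and the opening at its end, in the units of the state.
- get_obs(): the state, without advancing time (a new reading comes with each control period).
- get_image(name): name is "scene" or "top" or "wrist"; returns a dict with "color" (420x560x3 uint8, red, green, blue), "mtx" (3x3 intrinsics, pixels), "camera_from_world" (4x4, takes a point from world to camera coordinates). Camera axes: x right, y up, looking along -z (the intrinsics and any distortion apply to the point x, -y, -z); pixel columns grow to the right and rows downward; lengths in mm; the calibration is good to about 2 mm. A picture is of the moment at which its call begins. There is no depth.
- close_job(): hands the job in, once; it reports no verdict.
Trained networks look in a picture, given as the dict that the camera call returned (one of the last four; its "shot" number tells which), for a name from the list of things; names that differ only in an ending like _2 or _b are one class to them, and where a whole thing is asked for, a point or a joint stands for the part that bears it (a point fixed in the world has none). Each returns a list of dicts, best first, with "p" (0 to 1); they miss things now and then, are a little off and sometimes report something else, mostly with a low value. They report only what shows in the picture. A call takes as long as a camera call.
- recognise(picture, label): "bbox" ([centre column, centre row, width, height] in pixels, round what is visible of it).
- mark_of(picture, label): "location" ([row, column] in pixels: a listed point, or the origin of a listed thing).
The state is a dict: "t": time; "qpos": joint angles; "qvel": joint speeds; "joint_torque": joint torques, N m; "ee_pos": TCP position; "orientation": TCP orientation; "ft_force": force on the tool from outside, world axes, zero at the start; "moment": the same for the moment, N m; "width": finger opening in mm.
Only numpy, scipy, OpenCV 4.12 (cv2) and the standard library are available. Lean on these libraries where they do the work, as an engineer would, in place of code of your own. Each camera call takes 0.05 s, during which the arm holds its last target. There are 200 camera calls.

## Working session

There is one attempt and no reset: what is moved stays moved. The work goes in short steps, Python scripts to look and compute and a tool call to move; the robot and the scene stay as the last step left them, time stands still between calls to the robot, and variables do not carry over. Pictures are saved under pics/ and viewed, about 12 in all and at most 16, crops included, and the job is handed in when it is done.

Besides the shell and the picture viewer there is one more tool, called after "Request:" in YAML: its name, and indented under it one key for each argument. move_arm: Moves the arm, as the interface text tells. Its arguments: {"type":"object","properties":{"motion":{"type":"array"}},"required":["motion"]}

```bash
mkdir -p pics
cat > h.py <<'E'
import numpy as np, cv2
from workcell import *
def ray(im,px,z):
    # px = (col,row); intersect with plane z
    M=im["camera_from_world"];K=im["mtx"]
    R=M[:3,:3];t=M[:3,3];c=-R.T@t
    d=np.linalg.inv(K)@np.array([px[0],px[1],1.]);d=R.T@np.array([d[0],-d[1],-d[2]])
    return c+d*(z-c[2])/d[2]
def proj(im,p):
    q=im["camera_from_world"]@np.append(p,1.);q=im["mtx"]@np.array([q[0],-q[1],-q[2]]);return q[:2]/q[2]
def save(im,n): cv2.imwrite(f"pics/{n}.png",im["color"][:,:,::-1])
E
python3 - <<'E'
from h import *
print(tcp_to_grasp);o=get_obs();print(o)
Z=dict(tall_support=18,low_support=18,block=18,pad=18,plate=18,spirit_level=18)
ims=[]
for n in("top","scene"):
    im=get_image(n);ims.append(im["color"])
    print(n,im.keys(),[round(float(v)) for v in -im["camera_from_world"][:3,:3].T@im["camera_from_world"][:3,3]])
    for k,z in Z.items():
        m=mark_of(im,k)[:1];b=recognise(im,k)[:1]
        if m: r,c=m[0]["location"];print(k,round(m[0]["p"],2),(round(c),round(r)),ray(im,(c,r),z).round(),b and np.round(b[0]["bbox"]))
    save(im,n+"0")
E
```

```text
18.700000000000003
{'t': 0.0, 'qpos': array([-1.18099159e+00,  4.23861614e-01,  1.63069384e+00, -8.65713948e-06,
        1.08857413e+00, -1.90018683e-02]), 'qvel': array([-0.00036809, -0.00093422,  0.00042039,  0.00055106, -0.00159573,
       -0.00129948]), 'joint_torque': array([-1.85556373e-04, -5.44625938e+01, -2.73666161e+01,  6.44758064e-02,
        2.27202749e-02, -1.06764198e-04]), 'ee_pos': array([ 248.25568422, -572.97437149,  221.88721226]), 'orientation': array([-2.62539360e+00,  1.72380299e+00,  1.99878020e-03]), 'ft_force': array([-0.40881178, -0.09422192, -0.61546664]), 'moment': array([-0.02243812, -0.07419779, -0.01768553]), 'width': 87.4202701787879}
top dict_keys(['color', 'mtx', 'camera_from_world', 'shot']) [481, -21, 1174]
tall_support 0.74 (232, 253) [471. 119.  18.] [230. 255.  37.  46.]
low_support 0.84 (322, 254) [ 467. -127.   18.] [323. 256.  40.  49.]
block 0.69 (392, 253) [ 471. -321.   18.] [393. 254.  37.  40.]
pad 0.69 (328, 186) [ 658. -146.   18.] [326. 187.  13.  18.]
plate 0.96 (236, 190) [647. 110.  18.] [239. 190.  26.  24.]
spirit_level 0.55 (169, 245) [493. 296.  18.] [166. 247.  24. 135.]
scene dict_keys(['color', 'mtx', 'camera_from_world', 'shot']) [4, 619, 967]
tall_support 0.83 (285, 282) [471. 117.  18.] [285. 281.  66.  67.]
low_support 0.97 (357, 225) [ 462. -121.   18.] [359. 224.  61.  41.]
block 0.96 (405, 182) [ 467. -324.   18.] [405. 179.  27.  35.]
pad 0.68 (302, 181) [ 656. -142.   18.] [304. 181.  19.  20.]
plate 0.84 (230, 233) [659. 105.  18.] [234. 234.  29.  25.]
spirit_level 0.79 (217, 332) [484. 299.  18.] [217. 329. 151. 115.]
```

Run:
```python
import cv2
a=cv2.imread("pics/top0.png");cv2.imwrite("pics/top0c.png",cv2.resize(a[120:345,130:430],(800,600),interpolation=cv2.INTER_CUBIC))
```

```text
(no output)
```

View pics/top0c.png

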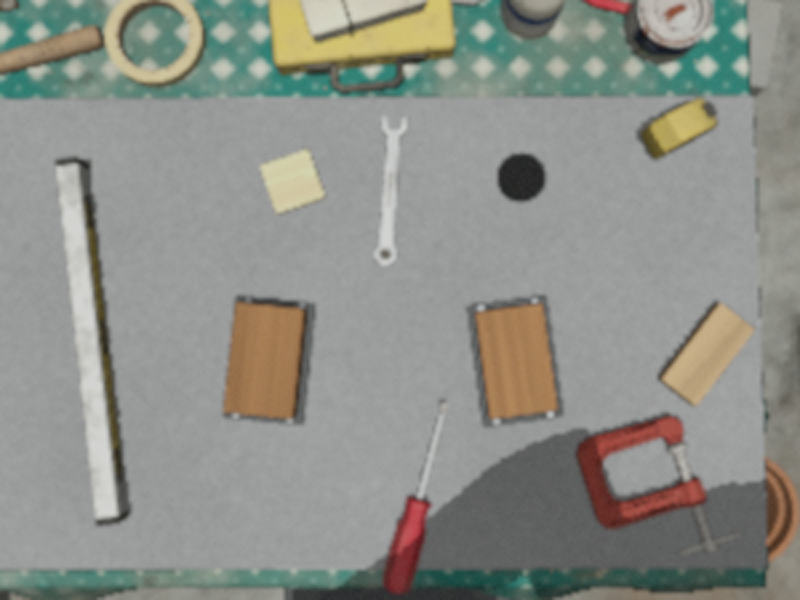

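View pics/scene0.png

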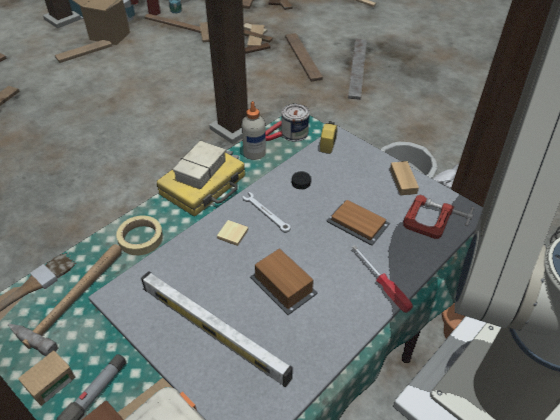

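Run:
```python
from h import *
im=get_image("top")
P=dict(tall=(68,[(237,302),(307,306),(296,420),(224,414)]),low=(38,[(476,306),(545,300),(557,413),(489,419)]),
block=(42,[(718,303),(754,328),(698,404),(661,377)]),plate=(30,[(261,164),(309,151),(325,196),(277,212)]),
pad=(36,[(498,177),(521,154),(545,177),(521,201)]),level=(64,[(57,164),(80,162),(118,517),(95,521)]))
for k,(z,c) in P.items():
    w=np.array([ray(im,(130+.375*x,120+.375*y),z)[:2] for x,y in c])
    r=cv2.minAreaRect(w.astype(np.float32));e=w[2]-w[1]
    e2=w[3]-w[0]; e3=(e+e2)
    print(k,w.mean(0).round(1),np.round(r[1],1),"long-edge dir deg",round(np.degrees(np.arctan2(e3[1],e3[0])),1))
```

```text
tall [466.  120.2] [ 71.4 113.3] long-edge dir deg 174.4
low [ 466.1 -131. ] [115.4  70.7] long-edge dir deg -174.3
block [ 472.2 -324. ] [45.6 97.1] long-edge dir deg 142.0
plate [651.1  98.6] [53.4 52.4] long-edge dir deg -160.8
pad [ 653.1 -137.9] [34.4 35.3] long-edge dir deg -135.7
level [487.9 299.3] [357.7  23.3] long-edge dir deg -172.6
```

Request:
move_arm:
  motion:
    - [23,25,-8,0,0,-0.107,75]
    - [45,50,-16,0,0,-0.214,75]
    - [68,75,-24,0,0,-0.321,75]
    - [90,100,-32,0,0,-0.428,75]
    - [112,125,-40,0,0,-0.536,75]

```text
t: 1.77
ee_pos: [361.3, -447.4, 182.5]
orientation: [-2.069, 2.364, -0.001]
ft_force: [-0.3, -0.5, 0.3]
width: 74.8
```

Request:
move_arm:
  motion:
    - [23,25,-8,0,0,-0.107,75]
    - [45,50,-16,0,0,-0.214,75]
    - [68,75,-24,0,0,-0.321,75]
    - [90,100,-32,0,0,-0.428,75]
    - [112,124,-40,0,0,-0.536,75]

```text
t: 2.18
ee_pos: [473.5, -323.1, 142.5]
orientation: [-1.37, 2.827, -0.0]
ft_force: [0.7, 0.1, -0.3]
width: 74.9
```

```bash
cat >> h.py <<'E'
from scipy.spatial.transform import Rotation as Ro
def tool():
    o=get_obs();R=Ro.from_rotvec(o["orientation"]).as_matrix()
    print("t",round(o["t"],2),"tcp",o["ee_pos"].round(1),"jaw",round(np.degrees(np.arctan2(R[1,0],R[0,0])),1),"tilt",R[:,2].round(3),"w",round(o["width"],1),"F",o["ft_force"].round(1),"q",o["qpos"].round(2));return o
E
python3 - <<'E'
from h import *
tool();im=get_image("wrist");save(im,"w1")
print(im["camera_from_world"].round(2),mark_of(im,"block")[:1],proj(im,(472,-324,42)))
E
```

```text
t 2.18 tcp [ 473.5 -323.1  142.5] jaw -128.3 tilt [ 0. -0. -1.] w 74.9 F [ 0.7  0.1 -0.3] q [-0.62  0.45  1.8   0.    0.89  1.62]
[[-6.2000e-01 -7.8000e-01 -0.0000e+00  4.0350e+01]
 [ 7.5000e-01 -5.9000e-01 -3.0000e-01 -5.3230e+02]
 [ 2.4000e-01 -1.9000e-01  9.5000e-01 -4.8716e+02]
 [ 0.0000e+00  0.0000e+00  0.0000e+00  1.0000e+00]] [{'location': [202.4, 280.4], 'p': 0.78}] [283.21603269 209.61368696]
```

View pics/w1.png

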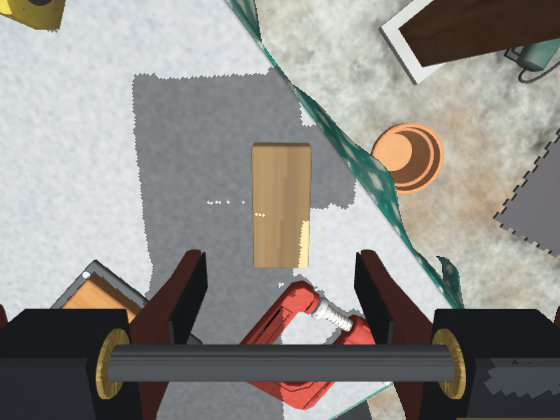

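Run:
```python
from h import *
im=get_image("wrist")
for c in ([(253,146),(311,146),(309,268),(254,268)],):
    w=np.array([ray(im,p,42)[:2] for p in c]);print(w.round(1),w.mean(0).round(1),cv2.minAreaRect(w.astype(np.float32)))
g=cv2.cvtColor(im["color"],cv2.COLOR_RGB2HSV);m=((g[...,0]>8)&(g[...,0]<25)&(g[...,1]>70)&(g[...,2]>80)).astype(np.uint8)
m[:130]=0;m[290:]=0;m[:,:235]=0;m[:,330:]=0
cs=max(cv2.findContours(m,0,2)[0],key=cv2.contourArea);r=cv2.minAreaRect(cs);print(r);w=np.array([ray(im,p,42)[:2] for p in cv2.boxPoints(r)]);print(w.round(1),w.mean(0))
```

```text
[[ 525.2 -334.6]
 [ 499.1 -368. ]
 [ 420.6 -308. ]
 [ 448.2 -272.6]] [ 473.3 -320.8] ((473.3865661621094, -320.65850830078125), (44.84918975830078, 98.78880310058594), 52.059757232666016)
((284.5, 204.5), (125.0, 59.0), 90.0)
[[ 526.5 -337.5]
 [ 500.1 -371.4]
 [ 418.9 -311.7]
 [ 448.4 -273.8]] [ 473.47200909 -323.6294291 ]
```

Request:
move_arm:
  motion:
    - [0,1,-35,0,0,0,75]
    - [0,1,-70,0,0,0,75]
    - [0,1,-100,0,0,0,75]
    - [0,1,-120,0,0,0,75]
    - [0,1,-120,0,0,0,75]

```text
t: 2.75
ee_pos: [470.8, -323.9, 20.0]
orientation: [1.378, -2.822, -0.004]
ft_force: [-1.0, 0.7, 0.3]
width: 75.0
```

Request:
move_arm:
  motion:
    - [0,0,0,0,0,0,20]
    - [0,0,0,0,0,0,20]
    - [0,0,0,0,0,0,20]
    - [0,0,0,0,0,0,20]
    - [0,0,0,0,0,0,20]

```text
t: 3.17
ee_pos: [472.7, -323.8, 23.5]
orientation: [-1.377, 2.823, -0.002]
ft_force: [0.8, 0.1, 1.0]
width: 45.1
```

Request:
move_arm:
  motion:
    - [0,0,0,0,0,0,20]
    - [0,0,0,0,0,0,20]
    - [0,0,0,0,0,0,20]
    - [0,0,0,0,0,0,20]
    - [0,0,0,0,0,0,20]

```text
t: 3.58
ee_pos: [472.7, -323.9, 23.4]
orientation: [-1.377, 2.823, -0.002]
ft_force: [-2.0, -0.7, 6.5]
width: 44.5
```

Request:
move_arm:
  motion:
    - [0,0,35,0,0,0,20]
    - [0,0,75,0,0,0,20]
    - [0,15,100,0,0,0.1,20]
    - [-2,40,110,0,0,0.2,20]
    - [-4,75,110,0,0,0.3,20]

```text
t: 4.0
ee_pos: [470.6, -250.2, 135.9]
orientation: [-1.786, 2.581, -0.01]
ft_force: [0.9, 1.0, -1.1]
width: 44.8
```

Request:
move_arm:
  motion:
    - [-1,30,0,0,0,0.1,20]
    - [-2,60,0,0,0,0.2,20]
    - [-2,90,0,0,0,0.3,20]
    - [-3,110,0,0,0,0.4,20]
    - [-3,117,0,0,0,0.463,20]

```text
t: 4.42
ee_pos: [464.5, -128.7, 132.6]
orientation: [2.337, -2.099, -0.002]
ft_force: [-0.3, 0.1, -1.5]
width: 44.9
```

Run:
```python
from h import *
tool();im=get_image("wrist");save(im,"w2")
print(mark_of(im,"low_support")[:1],proj(im,(466,-131,38)),mark_of(im,"block")[:1])
```

```text
t 4.42 tcp [ 464.5 -128.7  132.6] jaw -83.9 tilt [-0.001  0.001 -1.   ] w 44.9 F [-0.3  0.1 -1.5] q [-0.3   0.35  2.    0.    0.78  1.17]
[] [284.90242538 210.27470241] [{'location': [265.0, 279.3], 'p': 0.68}]
```

View pics/w2.png

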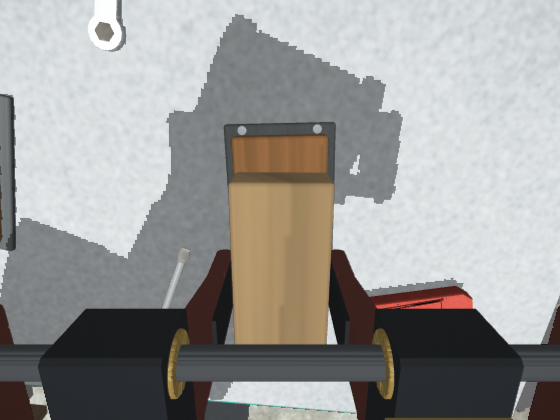

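Run:
```python
from h import *
im=get_image("wrist")
for z,L,(a,b) in ((38,55,((232,136.5),(328,135.5))),(24,63,((224.5,125),(335,123.5)))):
    A,B=ray(im,a,z)[:2],ray(im,b,z)[:2];e=B-A;u=e/np.linalg.norm(e);n=np.array([u[1],-u[0]]);n*=np.sign(-n[0])
    print(np.linalg.norm(e).round(1),np.degrees(np.arctan2(u[1],u[0])).round(1),((A+B)/2+n*L).round(1))
print("block far edge",[ray(im,p,49)[:2].round(1) for p in((229,184),(334,182))])
# block top z ~ 132.6-5.4+24
A,B=[ray(im,p,151)[:2] for p in((229,184),(334,182))];e=B-A;print(np.linalg.norm(e),np.degrees(np.arctan2(e[1],e[0])),(A+B)/2)
```

```text
68.3 -83.7 [ 467.2 -130.2]
82.2 -83.5 [ 466.4 -130.3]
block far edge [array([486. , -91.3]), array([ 494.9, -165.3])]
43.55403459320864 -83.16017407189923 [ 514.35233476 -125.58268301]
```

Request:
move_arm:
  motion:
    - [2,-1,-30,0,0,0,20]
    - [2,-1,-60,0,0,0,20]
    - [2,-1,-78,0,0,0,20]
    - [2,-1,-86,0,0,0,20]
    - [2,-1,-88,0,0,0,20]

```text
t: 5.03
ee_pos: [466.4, -133.0, 43.5]
orientation: [2.326, -2.11, -0.004]
ft_force: [-3.5, -1.0, 5.1]
width: 44.8
```

Request:
move_arm:
  motion:
    - [0,0,0,0,0,0,20]
    - [0,0,0,0,0,0,20]
    - [0,0,-1,0,0,0,20]
    - [0,0,-1,0,0,0,20]
    - [0,0,-1,0,0,0,20]

```text
t: 5.45
ee_pos: [468.0, -132.6, 44.3]
orientation: [-2.329, 2.108, -0.002]
ft_force: [-0.9, 1.1, -0.2]
width: 45.0
```

Request:
move_arm:
  motion:
    - [-1,2,0,0,0,0,20]
    - [-1,2,0,0,0,0,20]
    - [-1,2,-1,0,0,0,20]
    - [-1,2,-1,0,0,0,20]
    - [-1,2,-1,0,0,0,20]

```text
t: 5.87
ee_pos: [466.5, -130.3, 43.4]
orientation: [-2.329, 2.108, -0.0]
ft_force: [-3.2, 0.6, 9.3]
width: 44.8
```

Request:
move_arm:
  motion:
    - [0,0,0,0,0,0,54]
    - [0,0,0,0,0,0,75]
    - [0,0,0,0,0,0,75]
    - [0,0,0,0,0,0,75]
    - [0,0,0,0,0,0,75]

```text
t: 6.28
ee_pos: [466.5, -130.5, 42.6]
orientation: [2.33, -2.108, -0.0]
ft_force: [-0.1, -0.0, -0.8]
width: 73.1
```

Request:
move_arm:
  motion:
    - [0,0,35,0,0,0,75]
    - [0,0,70,0,0,0,75]
    - [0,0,100,0,0,0,75]
    - [0,0,120,0,0,0,75]
    - [0,0,120,0,0,0,75]

```text
t: 6.7
ee_pos: [469.0, -131.2, 166.6]
orientation: [-2.327, 2.106, -0.01]
ft_force: [-0.2, -0.2, -0.2]
width: 75.1
```

Request:
move_arm:
  motion:
    - [0,0,0,0,0,0,75]
    - [0,0,0,0,0,0,75]
    - [0,0,0,0,0,0,75]

```text
t: 6.95
ee_pos: [465.5, -130.2, 161.3]
orientation: [2.329, -2.107, -0.004]
ft_force: [0.1, -1.2, -0.6]
width: 75.2
```

Run:
```python
from h import *
tool();im=get_image("wrist");save(im,"w3")
print(mark_of(im,"block")[:1],proj(im,(466.6,-130.3,62)))
```

```text
t 6.95 tcp [ 465.5 -130.2  161.3] jaw -84.3 tilt [-0.003  0.001 -1.   ] w 75.2 F [ 0.1 -1.2 -0.6] q [-0.3   0.31  1.98 -0.    0.85  1.17]
[] [282.02050573 208.36405965]
```

View pics/w3.png

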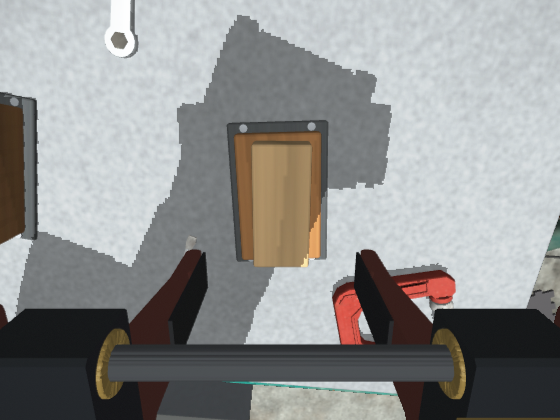

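Run:
```python
from h import *
im=get_image("wrist")
for n,z,c in(("block",62,[(252,143),(311,144),(309,266),(253.5,266)]),("timber",38,[(235.5,134.5),(322,132),(325.5,258),(241.5,261)]),("foot",24,[(228,123.5),(327.5,121.5),(327,259),(237,262)])):
    w=np.array([ray(im,p,z)[:2] for p in c]);e=w[0]-w[3]+w[1]-w[2];print(n,w.mean(0).round(1),np.round(cv2.minAreaRect(w.astype(np.float32))[1],1),np.degrees(np.arctan2(e[1],e[0])).round(1))
```

```text
block [ 466.9 -129.8] [99.1 45.1] 5.7
timber [ 466.5 -129.8] [109.9  74.2] 7.8
foot [ 466.2 -128.7] [125.3  83.5] 7.4
```

Request:
move_arm:
  motion:
    - [38,-2,-4,0,0,0,80]
    - [76,-4,-8,0,0,0,80]
    - [114,-6,-12,0,0,0,80]
    - [152,-8,-16,0,0,0,80]
    - [188,-10,-20,0,0,0,80]

```text
t: 7.52
ee_pos: [656.0, -140.4, 141.3]
orientation: [2.329, -2.107, -0.002]
ft_force: [1.1, -0.9, 0.2]
width: 80.0
```

Request:
move_arm:
  motion:
    - [0,0,0,0,0,0,80]
    - [0,0,0,0,0,0,80]
    - [0,0,0,0,0,0,80]

```text
t: 7.77
ee_pos: [652.9, -140.2, 141.3]
orientation: [2.328, -2.107, -0.004]
ft_force: [0.2, 0.2, -0.4]
width: 80.1
```

Run:
```python
from h import *
tool();im=get_image("wrist");save(im,"w4");m=mark_of(im,"pad")[:1];b=recognise(im,"pad")[:1];print(m,b)
g=im["color"].max(2)
mm=(g<75).astype(np.uint8);mm[330:]=0
for c in cv2.findContours(mm,0,2)[0]:
    if cv2.contourArea(c)>1000:
        e=cv2.fitEllipse(c);print(cv2.contourArea(c),np.round(e[0]),np.round(e[1]),ray(im,e[0],33).round(1))
if b: print(ray(im,b[0]["bbox"][:2],33).round(1))
```

```text
t 7.77 tcp [ 652.9 -140.2  141.3] jaw -84.3 tilt [-0.003  0.001 -1.   ] w 80.1 F [ 0.2  0.2 -0.4] q [-0.23  0.58  1.58 -0.    0.99  1.24]
[{'location': [196.4, 277.2], 'p': 0.64}] [{'bbox': [278.2, 198.3, 63.6, 66.4], 'p': 0.93}]
5917.5 [102. 285.] [ 96. 211.] [567.6   6.   33. ]
6640.5 [460. 274.] [110. 198.] [ 608.3 -296.4   33. ]
3067.0 [277. 200.] [62. 63.] [ 657.6 -136.    33. ]
2017.5 [498.  28.] [47. 89.] [ 795.3 -274.9   33. ]
[ 659.2 -136.8   33. ]
```

View pics/w4.png

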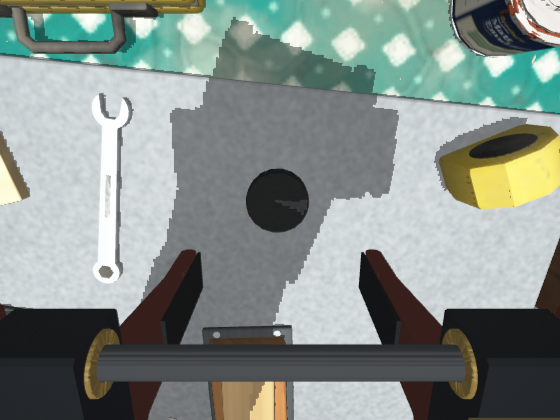

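Request:
move_arm:
  motion:
    - [4,4,-35,0,0,0,80]
    - [4,4,-70,0,0,0,80]
    - [4,4,-100,0,0,0,80]
    - [4,4,-117,0,0,0,80]
    - [4,4,-119,0,0,0,80]

```text
t: 8.33
ee_pos: [654.9, -135.9, 20.3]
orientation: [2.327, -2.106, -0.009]
ft_force: [-0.2, 0.5, 0.4]
width: 80.0
```

Request:
move_arm:
  motion:
    - [0,0,0,0,0,0,25]
    - [0,0,0,0,0,0,25]
    - [0,0,0,0,0,0,25]
    - [0,0,0,0,0,0,25]
    - [0,0,0,0,0,0,25]

```text
t: 8.75
ee_pos: [659.3, -136.7, 25.2]
orientation: [-2.329, 2.107, -0.003]
ft_force: [0.3, -0.7, -0.3]
width: 50.3
```

Request:
move_arm:
  motion:
    - [0,0,0,0,0,0,25]
    - [0,0,0,0,0,0,25]
    - [0,0,0,0,0,0,25]
    - [0,0,0,0,0,0,25]

```text
t: 9.08
ee_pos: [659.3, -136.7, 25.2]
orientation: [-2.329, 2.107, -0.003]
ft_force: [-2.0, -0.5, 7.2]
width: 49.0
```

Request:
move_arm:
  motion:
    - [0,0,40,0,0,0,25]
    - [0,0,80,0,0,0,25]
    - [-20,1,110,0,0,0,25]
    - [-55,2,110,0,0,0,25]
    - [-92,3,110,0,0,0,25]

```text
t: 9.5
ee_pos: [568.0, -133.8, 136.4]
orientation: [-2.328, 2.105, -0.009]
ft_force: [-1.0, -0.8, -1.9]
width: 48.7
```

Request:
move_arm:
  motion:
    - [-35,1,0,0,0,0,25]
    - [-65,2,0,0,0,0,25]
    - [-90,3,0,0,0,0,25]
    - [-100,3,0,0,0,0,25]
    - [-100,3,0,0,0,0,25]

```text
t: 9.92
ee_pos: [464.6, -130.3, 133.9]
orientation: [2.328, -2.108, -0.002]
ft_force: [1.1, 0.7, -0.8]
width: 48.8
```

Request:
move_arm:
  motion:
    - [0,0,0,0,0,0,25]
    - [0,0,0,0,0,0,25]
    - [0,0,0,0,0,0,25]

```text
t: 10.17
ee_pos: [468.3, -130.8, 133.9]
orientation: [-2.329, 2.107, -0.002]
ft_force: [0.2, 0.3, -0.6]
width: 49.1
```

Run:
```python
from h import *
tool();im=get_image("wrist");save(im,"w5")
print(proj(im,(466.7,-130,62)))
```

```text
t 10.17 tcp [ 468.3 -130.8  133.9] jaw -84.3 tilt [ 0.002 -0.    -1.   ] w 49.1 F [ 0.2  0.3 -0.6] q [-0.3   0.36  2.    0.    0.79  1.17]
[280.31580974 224.1928553 ]
```

View pics/w5.png

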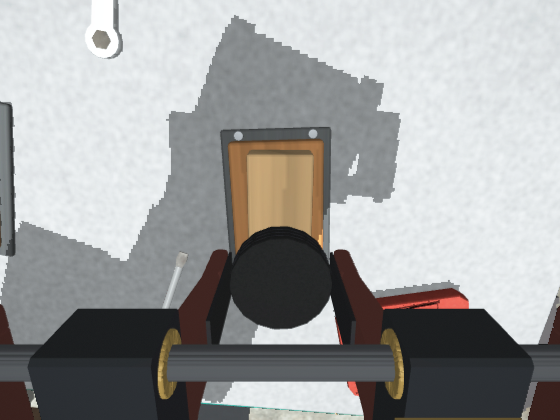

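Run:
```python
from h import *
im=get_image("wrist");tool()
print([ray(im,p,145).round(1) for p in((281,277.5),(281,227),(281,328),(231,278),(331,278))])
```

```text
t 10.27 tcp [ 467.6 -130.6  133.6] jaw -84.3 tilt [ 0.001 -0.    -1.   ] w 48.9 F [ 0.7  0.2 -0.4] q [-0.3   0.36  2.    0.    0.79  1.17]
[array([ 469.6, -129.9,  145. ]), array([ 494.9, -127.3,  145. ]), array([ 441.7, -132.7,  145. ]), array([ 466.9, -106.3,  145. ]), array([ 471.7, -153.5,  145. ])]
```

Request:
move_arm:
  motion:
    - [-1,0,-30,0,0,0,25]
    - [-1,0,-52,0,0,0,25]
    - [-1,0,-60,0,0,0,25]
    - [-1,0,-63,0,0,0,25]
    - [-1,0,-63,0,0,0,25]

```text
t: 10.68
ee_pos: [465.5, -130.4, 70.3]
orientation: [2.329, -2.107, -0.002]
ft_force: [0.2, 0.1, -0.8]
width: 48.8
```

Request:
move_arm:
  motion:
    - [0,0,0,0,0,0,25]
    - [0,0,0,0,0,0,25]
    - [0,0,-1,0,0,0,25]
    - [0,0,-1,0,0,0,25]
    - [0,0,-1,0,0,0,25]

```text
t: 11.1
ee_pos: [465.8, -130.6, 70.2]
orientation: [-2.329, 2.108, -0.001]
ft_force: [-0.4, -0.1, -1.2]
width: 49.2
```

Request:
move_arm:
  motion:
    - [0,0,-1,0,0,0,25]
    - [0,0,-1,0,0,0,25]
    - [0,0,-1,0,0,0,25]
    - [0,0,-1,0,0,0,25]

```text
t: 11.43
ee_pos: [465.7, -130.6, 69.1]
orientation: [-2.329, 2.108, -0.001]
ft_force: [-1.5, 1.7, 5.5]
width: 48.7
```

Request:
move_arm:
  motion:
    - [0,0,0,0,0,0,58]
    - [0,0,0,0,0,0,80]
    - [0,0,0,0,0,0,80]
    - [0,0,0,0,0,0,80]
    - [0,0,0,0,0,0,80]

```text
t: 11.85
ee_pos: [465.4, -130.5, 68.6]
orientation: [2.329, -2.108, -0.0]
ft_force: [0.9, 0.1, 0.6]
width: 78.1
```

Request:
move_arm:
  motion:
    - [0,0,35,0,0,0,80]
    - [0,0,70,0,0,0,80]
    - [0,0,100,0,0,0,80]
    - [0,0,100,0,0,0,80]
    - [0,0,100,0,0,0,80]

```text
t: 12.27
ee_pos: [466.6, -130.8, 170.2]
orientation: [-2.328, 2.107, -0.006]
ft_force: [-1.0, -0.1, -0.0]
width: 79.9
```

Request:
move_arm:
  motion:
    - [0,0,0,0,0,0,80]
    - [0,0,0,0,0,0,80]
    - [0,0,0,0,0,0,80]

```text
t: 12.52
ee_pos: [464.5, -130.2, 167.3]
orientation: [2.329, -2.107, -0.004]
ft_force: [-1.2, -1.3, -0.4]
width: 79.8
```

Run:
```python
from h import *
tool();im=get_image("wrist");save(im,"w6")
print(proj(im,(466.7,-130,80)))
g=im["color"].max(2)
mm=(g<75).astype(np.uint8);mm[330:]=0
for c in cv2.findContours(mm,0,2)[0]:
    if cv2.contourArea(c)>1000:
        e=cv2.fitEllipse(c);print(cv2.contourArea(c),np.round(e[0]),np.round(e[1]),ray(im,e[0],78).round(1))
```

```text
t 12.52 tcp [ 464.5 -130.2  167.3] jaw -84.3 tilt [-0.003  0.001 -1.   ] w 79.8 F [-1.2 -1.3 -0.4] q [-0.3   0.3   1.98 -0.    0.87  1.17]
[281.79907869 211.85899359]
5846.0 [440. 294.] [ 74. 207.] [ 409.5 -263.9   78. ]
5841.0 [ 85. 279.] [105. 239.] [395.1  19.3  78. ]
3386.0 [281. 214.] [65. 66.] [ 464.6 -129.7   78. ]
3569.5 [  8. 161.] [ 53. 143.] [484.2  67.9  78. ]
```

View pics/w6.png

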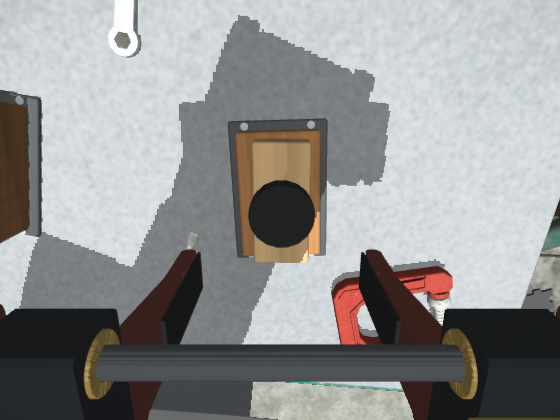

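Request:
move_arm:
  motion:
    - [19,23,0,0,0,0.024,80]
    - [38,46,0,0,0,0.048,80]
    - [57,69,0,0,0,0.072,80]
    - [76,92,-4,0,0,0.096,80]
    - [94,115,-8,0,0,0.118,80]

```text
t: 12.98
ee_pos: [560.1, -14.3, 159.8]
orientation: [2.45, -1.965, -0.001]
ft_force: [-0.1, -0.3, -0.4]
width: 80.1
```

Request:
move_arm:
  motion:
    - [19,23,-4,0,0,0.024,80]
    - [38,46,-8,0,0,0.048,80]
    - [57,69,-12,0,0,0.072,80]
    - [76,92,-14,0,0,0.096,80]
    - [93,115,-14,0,0,0.118,80]

```text
t: 13.4
ee_pos: [652.5, 100.7, 144.7]
orientation: [2.561, -1.816, -0.003]
ft_force: [-0.2, 0.0, 1.0]
width: 79.9
```

Request:
move_arm:
  motion:
    - [0,0,0,0,0,0,80]
    - [0,0,0,0,0,0,80]
    - [0,0,0,0,0,0,80]

```text
t: 13.65
ee_pos: [651.3, 99.1, 145.5]
orientation: [2.56, -1.818, -0.003]
ft_force: [0.7, -0.3, -0.5]
width: 79.9
```

Run:
```python
from h import *
tool();im=get_image("wrist");save(im,"w7");b=recognise(im,"plate")[:1];print(mark_of(im,"plate")[:1],b)
h=cv2.cvtColor(im["color"],cv2.COLOR_RGB2HSV);m=((h[...,0]>12)&(h[...,0]<35)&(h[...,1]>50)).astype(np.uint8);m[320:]=0
for c in cv2.findContours(m,0,2)[0]:
    if cv2.contourArea(c)>1000:
        r=cv2.minAreaRect(c);w=np.array([ray(im,p,30)[:2] for p in cv2.boxPoints(r)]);e=w[1]-w[0];print(r,w.mean(0).round(1),np.degrees(np.arctan2(e[1],e[0])),np.linalg.norm(e))
```

```text
t 13.65 tcp [651.3  99.1 145.5] jaw -70.8 tilt [-0.002 -0.001 -1.   ] w 79.9 F [ 0.7 -0.3 -0.5] q [ 0.13  0.56  1.6  -0.    0.98  1.37]
[{'location': [196.9, 276.8], 'p': 0.74}] [{'bbox': [276.6, 199.9, 72.2, 68.5], 'p': 0.57}]
((278.0, 198.49996948242188), (65.99998474121094, 64.99998474121094), -0.0) [654.  103.1] 17.51752541831344 54.91097842136316
((9.999998092651367, 224.99996948242188), (19.999996185302734, 165.99996948242188), 0.0) [553.9 305.6] 5.7593190021357925 151.95384224051435
((438.9138488769531, 49.03446960449219), (258.49163818359375, 74.98780822753906), 11.88865852355957) [797.5  28.9] 7.565830115933086 47.29434896973004
```

View pics/w7.png

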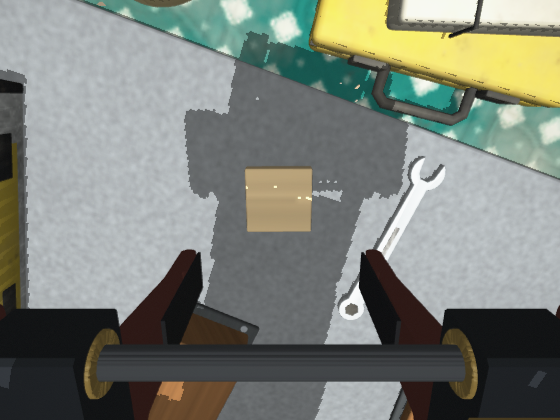

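Request:
move_arm:
  motion:
    - [2,3,-35,0,0,0,80]
    - [2,3,-70,0,0,0,80]
    - [2,3,-100,0,0,0,80]
    - [2,3,-115,0,0,0,80]
    - [2,3,-120,0,0,0,80]

```text
t: 14.22
ee_pos: [652.2, 101.5, 23.9]
orientation: [2.558, -1.818, -0.006]
ft_force: [0.2, -0.3, 0.1]
width: 79.9
```

Request:
move_arm:
  motion:
    - [0,0,0,0,0,0,80]
    - [0,0,0,0,0,0,80]
    - [0,0,0,0,0,0,80]
    - [0,0,0,0,0,0,80]

```text
t: 14.55
ee_pos: [655.8, 102.6, 28.6]
orientation: [-2.56, 1.818, -0.004]
ft_force: [0.2, -0.3, -0.4]
width: 80.1
```

Request:
move_arm:
  motion:
    - [0,0,-4,0,0,0,80]
    - [0,0,-6,0,0,0,80]
    - [0,0,-6,0,0,0,80]
    - [0,0,-6,0,0,0,80]
    - [0,0,-6,0,0,0,80]

```text
t: 14.97
ee_pos: [654.4, 102.6, 20.7]
orientation: [2.561, -1.819, -0.0]
ft_force: [0.1, -0.4, -0.5]
width: 79.9
```

```bash
python3 -c "
from h import *
import time
for i in range(4): get_image('wrist');tool()"
```

```text
t 15.02 tcp [654.5 102.5  20.7] jaw -70.8 tilt [-0. -0. -1.] w 80.2 F [ 0.3 -0.7 -1. ] q [0.14 0.73 1.63 0.   0.78 1.37]
t 15.07 tcp [654.5 102.5  20.7] jaw -70.8 tilt [-0.  0. -1.] w 79.7 F [ 0.7  0.5 -0.6] q [0.14 0.73 1.63 0.   0.78 1.37]
t 15.12 tcp [654.5 102.5  20.7] jaw -70.8 tilt [ 0.  0. -1.] w 80.1 F [ 0.7 -0.2 -0.1] q [ 0.14  0.73  1.63 -0.    0.78  1.37]
t 15.17 tcp [654.5 102.6  20.7] jaw -70.8 tilt [ 0.  0. -1.] w 80.1 F [-0.1  0.1  0.6] q [0.14 0.73 1.63 0.   0.78 1.37]
```

Request:
move_arm:
  motion:
    - [0,0,0,0,0,0,30]
    - [0,0,0,0,0,0,30]
    - [0,0,0,0,0,0,30]
    - [0,0,0,0,0,0,30]
    - [0,0,0,0,0,0,30]

```text
t: 15.58
ee_pos: [654.4, 102.5, 20.7]
orientation: [2.561, -1.819, -0.0]
ft_force: [-0.1, -0.2, 0.3]
width: 54.0
```

Request:
move_arm:
  motion:
    - [0,0,0,0,0,0,30]
    - [0,0,0,0,0,0,30]
    - [0,0,0,0,0,0,30]
    - [0,0,10,0,0,0,30]
    - [0,0,40,0,0,0,30]

```text
t: 16.0
ee_pos: [651.2, 102.1, 57.4]
orientation: [2.557, -1.816, -0.009]
ft_force: [-0.6, -0.1, -0.9]
width: 53.9
```

Request:
move_arm:
  motion:
    - [0,0,35,0,0,0,30]
    - [0,0,70,0,0,0,30]
    - [-15,1,95,0,0,-0.05,30]
    - [-45,3,95,0,0,-0.11,30]
    - [-80,6,95,0,0,-0.18,30]

```text
t: 16.42
ee_pos: [576.3, 108.7, 158.7]
orientation: [-2.38, 2.043, -0.007]
ft_force: [-0.8, 0.2, -1.4]
width: 53.8
```

Request:
move_arm:
  motion:
    - [-35,4,0,0,0,-0.07,30]
    - [-70,8,0,0,0,-0.14,30]
    - [-95,11,0,0,0,-0.21,30]
    - [-108,11,0,0,0,-0.253,30]
    - [-108,11,0,0,0,-0.253,30]

```text
t: 16.83
ee_pos: [463.4, 119.5, 156.2]
orientation: [2.109, -2.326, -0.002]
ft_force: [0.2, 0.6, -1.8]
width: 53.4
```

Request:
move_arm:
  motion:
    - [0,0,0,0,0,0,30]
    - [0,0,0,0,0,0,30]
    - [0,0,0,0,0,0,30]
    - [0,0,0,0,0,0,30]

```text
t: 17.17
ee_pos: [467.6, 119.5, 155.8]
orientation: [-2.111, 2.326, -0.001]
ft_force: [-0.0, 0.1, -0.7]
width: 53.8
```

Run:
```python
from h import *
tool();im=get_image("wrist");tool();save(im,"w8")
print(proj(im,(466,120,68)))
```

```text
t 17.17 tcp [467.6 119.5 155.8] jaw -95.6 tilt [ 0.001  0.    -1.   ] w 53.8 F [-0.   0.1 -0.7] q [ 0.23  0.31  1.99 -0.    0.84  1.89]
t 17.22 tcp [467.3 119.4 155.6] jaw -95.6 tilt [ 0.  0. -1.] w 53.6 F [ 0.3 -0.9 -0.6] q [ 0.23  0.31  1.99 -0.    0.84  1.89]
[281.12424543 216.74498688]
```

View pics/w8.png

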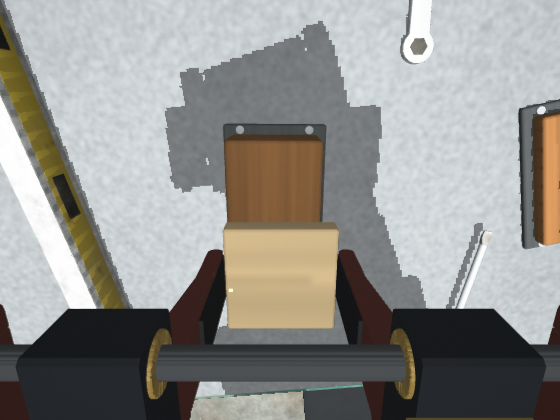

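Run:
```python
from h import *
im=get_image("wrist");tool()
for z,L,(a,b) in ((68,55,((225.5,138),(324,138))),(24,63,((224,124.5),(326,125)))):
    A,B=ray(im,a,z)[:2],ray(im,b,z)[:2];e=B-A;u=e/np.linalg.norm(e);n=np.array([u[1],-u[0]]);n*=np.sign(-n[0])
    print(np.linalg.norm(e).round(1),np.degrees(np.arctan2(u[1],u[0])).round(1),((A+B)/2+n*L).round(1))
w=np.array([ray(im,p,165)[:2] for p in((223,228),(338,228),(334,328),(228,328))]);print(w.round(1),w.mean(0))
```

```text
t 17.27 tcp [467.1 119.4 155.5] jaw -95.6 tilt [ 0.  0. -1.] w 53.8 F [ 0.1 -0.   0.7] q [0.23 0.31 1.99 0.   0.84 1.89]
68.3 -95.6 [468.8 124.1]
82.3 -95.8 [466.7 125.1]
[[495.6 144. ]
 [490.5  91.6]
 [437.   96.1]
 [442.1 149.3]] [466.31192546 120.24928294]
```

Request:
move_arm:
  motion:
    - [0,4,-30,0,0,0,30]
    - [0,4,-60,0,0,0,30]
    - [0,4,-76,0,0,0,30]
    - [0,4,-82,0,0,0,30]
    - [0,4,-82,0,0,0,30]

```text
t: 17.68
ee_pos: [465.7, 123.3, 72.3]
orientation: [2.109, -2.325, -0.002]
ft_force: [-0.2, -0.1, -0.8]
width: 54.1
```

Request:
move_arm:
  motion:
    - [0,0,0,0,0,0,30]
    - [0,0,0,0,0,0,30]
    - [0,0,0,0,0,0,30]
    - [0,0,0,0,0,0,30]

```text
t: 18.02
ee_pos: [467.2, 123.7, 74.7]
orientation: [-2.11, 2.325, -0.001]
ft_force: [0.0, -0.3, -0.1]
width: 53.9
```

Run:
```python
from h import *
im=get_image("wrist");tool();save(im,"w9")
```

```text
t 18.07 tcp [467.1 123.7  74.5] jaw -95.6 tilt [ 0.002  0.    -1.   ] w 53.5 F [-0.6 -0.5 -0.2] q [0.23 0.46 2.03 0.   0.65 1.9 ]
```

View pics/w9.png

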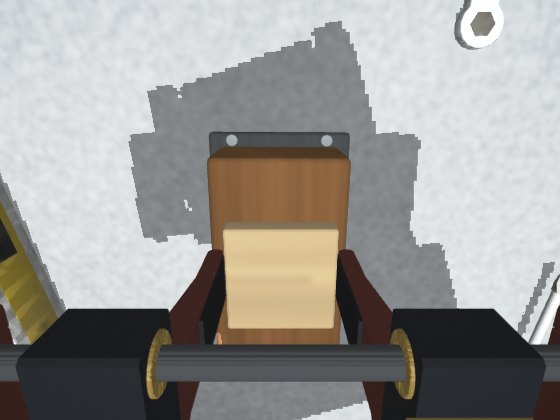

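Request:
move_arm:
  motion:
    - [0,1,-2,0,0,0,30]
    - [0,1,-3,0,0,0,30]
    - [0,1,-3,0,0,0,30]
    - [0,1,-4,0,0,0,30]
    - [0,1,-4,0,0,0,30]

```text
t: 18.48
ee_pos: [466.5, 124.6, 70.6]
orientation: [2.111, -2.327, -0.0]
ft_force: [-3.9, -1.0, 13.5]
width: 53.8
```

Request:
move_arm:
  motion:
    - [0,0,0,0,0,0,30]
    - [0,0,0,0,0,0,60]
    - [0,0,0,0,0,0,80]
    - [0,0,0,0,0,0,80]
    - [0,0,0,0,0,0,80]

```text
t: 18.9
ee_pos: [466.4, 124.5, 69.5]
orientation: [2.111, -2.327, -0.0]
ft_force: [0.3, -0.6, 0.4]
width: 77.0
```

Request:
move_arm:
  motion:
    - [0,0,35,0,0,0,80]
    - [0,0,70,0,0,0,80]
    - [0,0,100,0,0,0,80]
    - [0,0,100,0,0,0,80]
    - [0,0,100,0,0,0,80]

```text
t: 19.32
ee_pos: [467.6, 124.8, 171.1]
orientation: [-2.109, 2.324, -0.003]
ft_force: [0.3, 0.4, 0.1]
width: 79.8
```

Request:
move_arm:
  motion:
    - [0,0,0,0,0,0,80]
    - [0,0,0,0,0,0,80]
    - [0,0,0,0,0,0,80]

```text
t: 19.57
ee_pos: [465.5, 124.3, 168.3]
orientation: [2.109, -2.325, -0.002]
ft_force: [-0.5, 0.3, -0.4]
width: 80.2
```

Run:
```python
from h import *
im=get_image("wrist");tool();save(im,"w10")
print(proj(im,(467.2,124.3,80)))
```

```text
t 19.62 tcp [465.6 124.3 168.4] jaw -95.6 tilt [-0.003 -0.001 -1.   ] w 79.8 F [ 0.4 -1.  -0.9] q [0.24 0.29 1.98 0.   0.87 1.9 ]
[281.20935418 211.84896957]
```

View pics/w10.png

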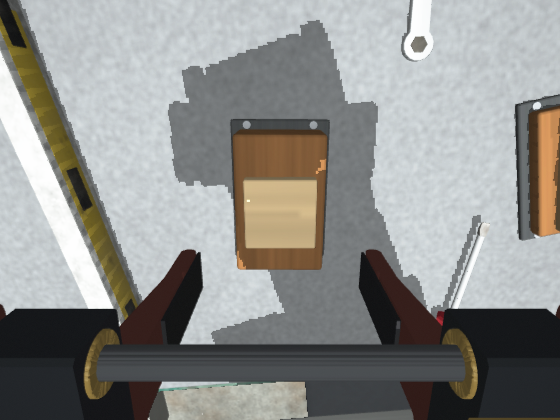

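Request:
move_arm:
  motion:
    - [4,35,0,0,0,0.04,70]
    - [9,70,0,0,0,0.09,70]
    - [13,105,0,0,0,0.13,70]
    - [18,140,0,0,0,0.18,70]
    - [22,174,0,0,0,0.227,70]

```text
t: 20.03
ee_pos: [488.2, 300.1, 168.7]
orientation: [2.362, -2.069, -0.001]
ft_force: [0.1, -0.6, 0.6]
width: 70.1
```

Request:
move_arm:
  motion:
    - [0,0,0,0,0,0,70]
    - [0,0,0,0,0,0,70]
    - [0,0,0,0,0,0,70]
    - [0,0,0,0,0,0,70]

```text
t: 20.37
ee_pos: [487.9, 297.2, 169.0]
orientation: [2.358, -2.073, -0.001]
ft_force: [0.1, -0.0, -0.8]
width: 70.0
```

Run:
```python
from h import *
im=get_image("wrist");tool();save(im,"w11")
print(proj(im,(488,299.3,64)),recognise(im,"spirit_level")[:1])
m=mark_of(im,"spirit_level")[:1];print(m)
if m:
  r,c=m[0]["location"];print(ray(im,(c,r),18),ray(im,(c,r),64))
```

```text
t 20.42 tcp [488.1 297.2 169.3] jaw -82.7 tilt [-0.001 -0.001 -1.   ] w 70.1 F [ 0.2 -0.1  0.2] q [ 0.53  0.41  1.79 -0.    0.94  1.97]
[278.80697159 207.19396854] [{'bbox': [271.1, 196.2, 33.2, 392.3], 'p': 0.76}]
[{'location': [188.8, 275.5], 'p': 0.81}]
[490.75176719 302.83398844  18.        ] [502.46758344 303.73513459  64.        ]
```

View pics/w11.png

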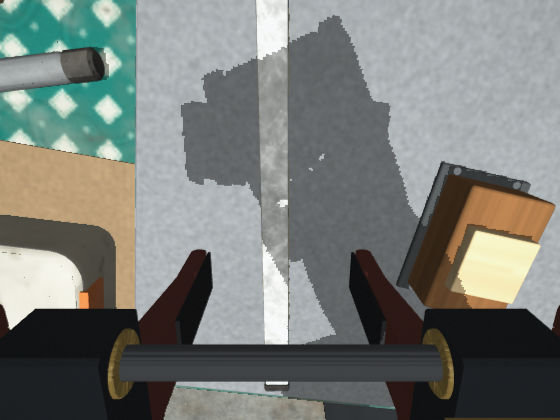

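Run:
```python
from h import *
im=get_image("wrist");tool()
for p in((257,0),(289,0),(261,150),(289,150),(263,260),(288.5,260),(265,375),(287,375),(276,382),(276,390)): print(p,ray(im,p,64)[:2].round(1),ray(im,p,18)[:2].round(1))
crop=im["color"][340:420,230:330];
print(crop[40:58,46].tolist())
```

```text
t 20.57 tcp [488.5 297.6 169.7] jaw -82.6 tilt [-0. -0. -1.] w 70.2 F [-0.1 -0.5  0.1] q [ 0.53  0.41  1.79 -0.    0.94  1.97]
(257, 0) [630.  332.2] [640.1 336.2]
(289, 0) [632.7 311.1] [643.3 311.5]
(261, 150) [531.4 318.5] [524.6 320.1]
(289, 150) [534.1 297.6] [527.7 295.7]
(263, 260) [441.4 306.7] [419.2 306.3]
(288.5, 260) [444.1 285.8] [422.3 281.8]
(265, 375) [325.2 291.6] [283.  288.6]
(287, 375) [327.8 271.4] [286.1 264.9]
(276, 382) [318.6 280.5] [275.2 275.6]
(276, 390) [309.3 279.3] [264.3 274.2]
[[68, 71, 73], [149, 153, 154], [247, 248, 248], [245, 247, 245], [232, 234, 231], [49, 49, 47], [73, 72, 69], [71, 70, 67], [68, 68, 66], [64, 65, 63], [78, 79, 78], [132, 134, 135], [173, 178, 181], [169, 174, 178], [166, 172, 174], [152, 162, 162], [92, 145, 130], [89, 116, 106]]
```

Request:
move_arm:
  motion:
    - [2,4,-35,0,0,0,70]
    - [2,4,-70,0,0,0,70]
    - [2,4,-100,0,0,0,70]
    - [2,4,-120,0,0,0,70]
    - [2,4,-130,0,0,0,70]

```text
t: 20.98
ee_pos: [489.0, 301.1, 37.1]
orientation: [2.357, -2.071, -0.002]
ft_force: [-0.3, 0.2, 0.1]
width: 70.1
```

Request:
move_arm:
  motion:
    - [0,0,-5,0,0,0,70]
    - [0,0,-10,0,0,0,70]
    - [0,0,-13,0,0,0,70]
    - [0,0,-13,0,0,0,70]
    - [0,0,-13,0,0,0,70]

```text
t: 21.4
ee_pos: [491.1, 302.8, 27.6]
orientation: [-2.36, 2.072, -0.001]
ft_force: [-0.2, -0.4, -0.8]
width: 69.6
```

Request:
move_arm:
  motion:
    - [0,0,0,0,0,0,45]
    - [0,0,0,0,0,0,35]
    - [0,0,0,0,0,0,25]
    - [0,0,0,0,0,0,10]
    - [0,0,0,0,0,0,10]

```text
t: 21.82
ee_pos: [490.5, 302.6, 26.9]
orientation: [-2.361, 2.072, -0.0]
ft_force: [-0.1, -0.4, 0.6]
width: 40.5
```

Request:
move_arm:
  motion:
    - [0,0,0,0,0,0,10]
    - [0,0,0,0,0,0,10]
    - [0,0,0,0,0,0,10]
    - [0,0,0,0,0,0,10]
    - [0,0,0,0,0,0,10]

```text
t: 22.23
ee_pos: [490.4, 302.5, 26.6]
orientation: [2.361, -2.073, -0.0]
ft_force: [-0.0, 0.5, -0.1]
width: 21.7
```

Request:
move_arm:
  motion:
    - [0,0,0,0,0,0,10]
    - [0,0,0,0,0,0,10]
    - [0,0,12,0,0,0,10]
    - [0,0,32,0,0,0,10]
    - [0,0,55,0,0,0,10]

```text
t: 22.65
ee_pos: [489.2, 301.8, 81.5]
orientation: [2.358, -2.071, -0.002]
ft_force: [-0.2, -0.2, -2.3]
width: 22.3
```

Request:
move_arm:
  motion:
    - [0,0,25,0,0,0,10]
    - [0,0,45,0,0,0,10]
    - [0,0,60,0,0,0,10]
    - [0,0,65,0,0,0,10]
    - [0,0,65,0,0,0,10]

```text
t: 23.07
ee_pos: [491.1, 302.9, 148.4]
orientation: [-2.359, 2.071, -0.001]
ft_force: [0.2, 0.5, -2.6]
width: 21.4
```

Run:
```python
from h import *
im=get_image("top");tool();save(im,"t12")
a=cv2.imread("pics/t12.png");cv2.imwrite("pics/t12c.png",cv2.resize(a[120:345,130:430],(800,600),interpolation=cv2.INTER_CUBIC))
```

```text
t 23.12 tcp [490.4 302.5 147.1] jaw -82.6 tilt [ 0.001  0.    -1.   ] w 21.9 F [ 0.5 -0.3 -3.4] q [0.53 0.45 1.79 0.   0.9  1.97]
```

View pics/t12c.png

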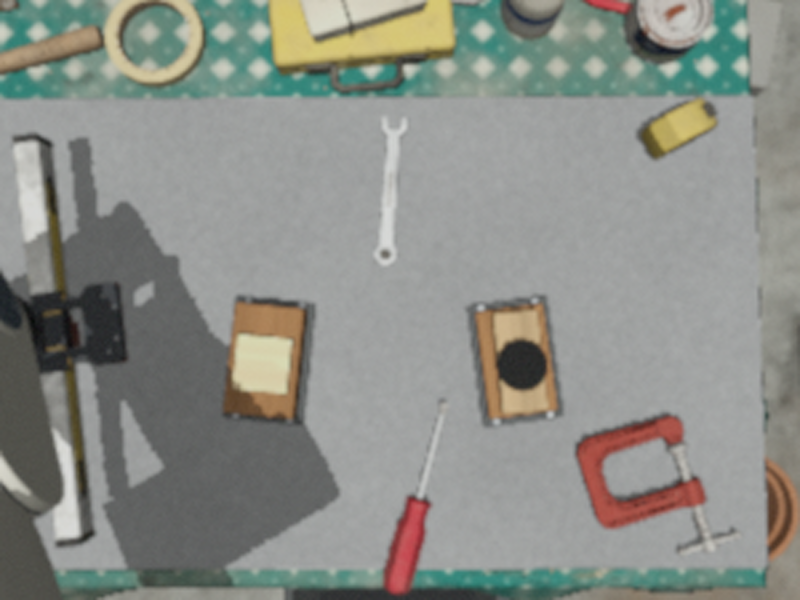

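Run:
```python
from h import *
im=get_image("top");tool()
f=lambda p,z:ray(im,(130+.375*p[0],120+.375*p[1]),z)[:2]
A=f((27,139),184.5);B=f((72,543),184.5);print(A,B,np.linalg.norm(A-B),(A+B)/2,np.degrees(np.arctan2(*(A-B)[::-1])))
print("pad",f((522,364),80),"plate",f((262,364),80))
```

```text
t 23.17 tcp [489.9 302.2 146.2] jaw -82.6 tilt [-0.001 -0.    -1.   ] w 21.9 F [-0.1  0.2 -3.2] q [ 0.53  0.45  1.79 -0.    0.9   1.97]
[666.79536961 322.99539462] [308.83642234 273.78915573] 361.32514702835283 [487.81589598 298.39227518] 7.827016020362909
pad [ 462.00646097 -132.00969699] plate [462.50962293 122.58311895]
```

Request:
move_arm:
  motion:
    - [-1,-10,0,0,0,0.04,10]
    - [-2,-25,0,0,0,0.11,10]
    - [-3,-42,0,0,0,0.19,10]
    - [-4,-59,0,0,0,0.27,10]
    - [-6,-76,0,0,0,0.35,10]

```text
t: 23.58
ee_pos: [483.4, 225.4, 145.1]
orientation: [2.687, -1.623, -0.003]
ft_force: [-0.0, -0.5, -2.8]
width: 22.0
```

Request:
move_arm:
  motion:
    - [-1,-17,0,0,0,0.08,10]
    - [-2,-34,0,0,0,0.16,10]
    - [-3,-51,0,0,0,0.24,10]
    - [-5,-68,0,0,0,0.32,10]
    - [-6,-85,0,0,0,0.4,10]

```text
t: 24.0
ee_pos: [477.2, 140.4, 145.2]
orientation: [2.956, -1.057, -0.004]
ft_force: [0.5, 0.2, -2.9]
width: 21.6
```

Request:
move_arm:
  motion:
    - [-1,-17,0,0,0,0.08,10]
    - [-2,-34,0,0,0,0.16,10]
    - [-3,-51,0,0,0,0.24,10]
    - [-5,-68,0,0,0,0.32,10]
    - [-6,-84,0,0,0,0.4,10]

```text
t: 24.42
ee_pos: [471.1, 56.5, 145.3]
orientation: [3.109, -0.449, -0.005]
ft_force: [1.1, -0.2, -3.2]
width: 22.0
```

Request:
move_arm:
  motion:
    - [-1,-17,0,0,0,0.08,10]
    - [-2,-32,0,0,0,0.15,10]
    - [-4,-46,0,0,0,0.22,10]
    - [-5,-56,0,0,0,0.27,10]
    - [-6,-60,0,0,0,0.286,10]

```text
t: 24.83
ee_pos: [465.4, -3.5, 145.5]
orientation: [3.141, -0.006, -0.004]
ft_force: [0.4, 0.8, -2.6]
width: 21.9
```

Request:
move_arm:
  motion:
    - [0,0,0,0,0,0,10]
    - [0,0,0,0,0,0,10]
    - [0,0,0,0,0,0,10]
    - [0,0,0,0,0,0,10]
    - [0,0,0,0,0,0,10]

```text
t: 25.25
ee_pos: [466.5, -2.0, 146.6]
orientation: [-3.142, 0.007, 0.0]
ft_force: [-0.1, -0.5, -3.3]
width: 21.7
```

Run:
```python
from h import *
im=get_image("scene");tool();save(im,"s13")
a=cv2.imread("pics/s13.png");cv2.imwrite("pics/s13c.png",cv2.resize(a[120:360,180:460],(700,600),interpolation=cv2.INTER_CUBIC))
```

```text
t 25.3 tcp [466.5  -2.  146.6] jaw -0.3 tilt [-0.  0. -1.] w 21.7 F [ 0.6  0.1 -3.3] q [-0.03  0.31  2.03  0.    0.8  -0.03]
```

View pics/s13c.png

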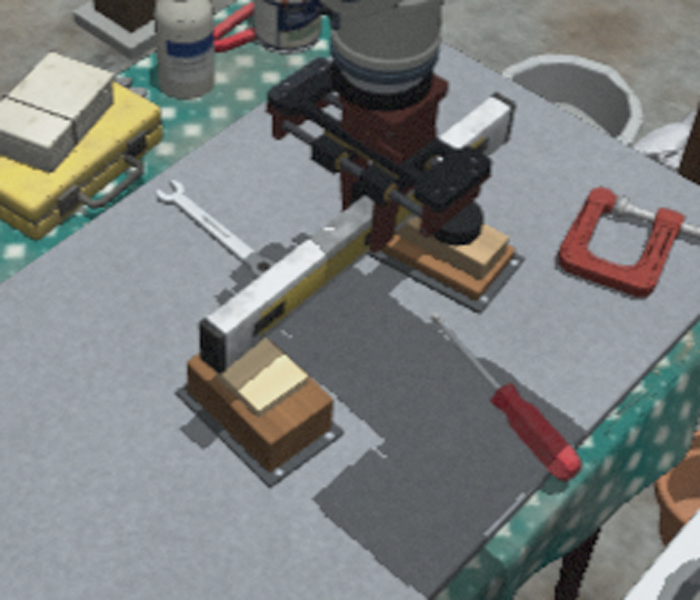

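Request:
move_arm:
  motion:
    - [0,-1,-12,0,0,0,10]
    - [0,-1,-27,0,0,0,10]
    - [0,-1,-42,0,0,0,10]
    - [0,-1,-50,0,0,0,10]
    - [0,-1,-53,0,0,0,10]

```text
t: 25.72
ee_pos: [465.7, -3.3, 92.6]
orientation: [-3.142, 0.008, 0.003]
ft_force: [-0.1, 0.1, -2.8]
width: 22.0
```

Request:
move_arm:
  motion:
    - [0,0,0,0,0,0,10]
    - [0,0,0,0,0,0,10]
    - [0,0,0,0,0,0,10]
    - [0,0,-1,0,0,0,10]
    - [0,0,-2,0,0,0,10]

```text
t: 26.13
ee_pos: [466.9, -3.5, 92.2]
orientation: [3.142, -0.008, 0.002]
ft_force: [0.3, -0.1, -2.7]
width: 21.3
```

Request:
move_arm:
  motion:
    - [0,0,0,0,0,0,10]
    - [0,0,0,0,0,0,10]
    - [0,0,-1,0,0,0,10]
    - [0,0,-1,0,0,0,10]
    - [0,0,-1,0,0,0,10]

```text
t: 26.55
ee_pos: [466.4, -3.5, 90.6]
orientation: [-3.142, 0.008, 0.0]
ft_force: [0.0, -0.4, -3.0]
width: 21.9
```

Request:
move_arm:
  motion:
    - [0,0,0,0,0,0,10]
    - [0,0,-1,0,0,0,10]
    - [0,0,-1,0,0,0,10]
    - [0,0,-1,0,0,0,10]
    - [0,0,-1,0,0,0,10]

```text
t: 26.97
ee_pos: [466.4, -3.5, 89.7]
orientation: [-3.142, 0.008, 0.0]
ft_force: [0.6, -0.8, -3.6]
width: 21.8
```

Request:
move_arm:
  motion:
    - [0,0,-1,0,0,0,10]
    - [0,0,-1,0,0,0,10]
    - [0,0,-1,0,0,0,10]
    - [0,0,-1,0,0,0,10]

```text
t: 27.3
ee_pos: [466.4, -3.5, 88.7]
orientation: [3.142, -0.008, -0.0]
ft_force: [-0.2, -0.1, -2.6]
width: 21.8
```

Request:
move_arm:
  motion:
    - [0,0,-1,0,0,0,10]
    - [0,0,-1,0,0,0,10]
    - [0,0,-1,0,0,0,10]
    - [0,0,-1,0,0,0,10]

```text
t: 27.63
ee_pos: [466.5, -3.5, 88.6]
orientation: [3.142, -0.008, 0.0]
ft_force: [-4.1, 0.5, 11.7]
width: 21.9
```

Run:
```python
from h import *
for i in range(4): im=get_image("scene");o=tool();
print(o["moment"].round(2))
save(im,"s14")
a=cv2.imread("pics/s14.png");cv2.imwrite("pics/s14c.png",cv2.resize(a[140:340,230:430],(600,600),interpolation=cv2.INTER_CUBIC))
```

```text
t 27.68 tcp [466.5  -3.5  88.6] jaw -0.3 tilt [ 0. -0. -1.] w 21.7 F [-3.9 -1.  11.5] q [-0.03  0.42  2.06 -0.    0.67 -0.03]
t 27.73 tcp [466.5  -3.5  88.6] jaw -0.3 tilt [ 0. -0. -1.] w 22.1 F [-4.3 -0.3 11.8] q [-0.03  0.42  2.06 -0.    0.67 -0.03]
t 27.78 tcp [466.4  -3.5  88.6] jaw -0.3 tilt [ 0. -0. -1.] w 22.1 F [-3.7 -0.3 12.3] q [-0.03  0.42  2.06 -0.    0.67 -0.03]
t 27.83 tcp [466.5  -3.5  88.6] jaw -0.3 tilt [ 0. -0. -1.] w 21.6 F [-4.1  0.7 11.8] q [-0.03  0.42  2.06  0.    0.67 -0.03]
[-0.09  0.65 -0.05]
```

View pics/s14c.png

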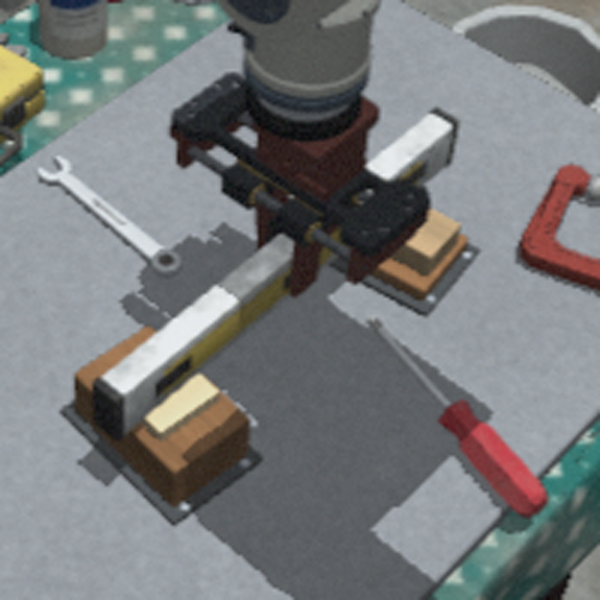

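Request:
move_arm:
  motion:
    - [0,0,0.5,0,0,0,10]
    - [0,0,0.5,0,0,0,10]
    - [0,0,0.5,0,0,0,28]
    - [0,0,0.5,0,0,0,32]
    - [0,0,0.5,0,0,0,40]

```text
t: 28.25
ee_pos: [466.7, -3.5, 88.1]
orientation: [3.142, -0.008, 0.0]
ft_force: [0.0, 0.2, -0.9]
width: 35.2
```

Request:
move_arm:
  motion:
    - [0,0,0,0,0,0,70]
    - [0,0,0,0,0,0,70]
    - [0,0,0,0,0,0,70]
    - [0,0,0,0,0,0,70]
    - [0,0,5,0,0,0,70]

```text
t: 28.67
ee_pos: [465.9, -3.5, 92.7]
orientation: [-3.142, 0.008, 0.002]
ft_force: [-0.5, -0.4, 0.6]
width: 68.4
```

Request:
move_arm:
  motion:
    - [0,0,20,0,0,0,70]
    - [0,0,50,0,0,0,70]
    - [0,0,85,0,0,0,70]
    - [0,0,120,0,0,0,70]
    - [0,0,140,0,0,0,70]

```text
t: 29.08
ee_pos: [467.6, -3.5, 237.0]
orientation: [3.141, -0.008, 0.007]
ft_force: [1.3, -0.7, -0.9]
width: 70.1
```

Request:
move_arm:
  motion:
    - [0,-30,10,0,0,0,70]
    - [0,-70,10,0,0,0,70]
    - [0,-110,10,0,0,0,70]
    - [0,-150,10,0,0,0,70]
    - [0,-190,10,0,0,0,70]

```text
t: 29.5
ee_pos: [466.1, -195.2, 243.9]
orientation: [3.141, -0.007, 0.001]
ft_force: [0.8, -1.2, 0.0]
width: 70.1
```

Request:
move_arm:
  motion:
    - [0,-40,10,0,0,0,70]
    - [0,-80,10,0,0,0,70]
    - [0,-120,10,0,0,0,70]
    - [0,-150,10,0,0,0,70]
    - [0,-150,10,0,0,0,70]

```text
t: 29.92
ee_pos: [466.3, -348.5, 253.6]
orientation: [3.139, -0.014, 0.002]
ft_force: [0.5, -0.1, -0.2]
width: 70.0
```

Run:
```python
from h import *
tool();im=get_image("scene");save(im,"s15");t=get_image("top");save(t,"t15")
a=cv2.imread("pics/s15.png")[140:340,230:430];b=cv2.imread("pics/t15.png")[180:330,180:380]
cv2.imwrite("pics/f15.png",np.hstack([cv2.resize(a,(400,400),interpolation=2),cv2.resize(b,(400,300),interpolation=2)[:400].repeat(1,0) if 0 else cv2.copyMakeBorder(cv2.resize(b,(400,300),interpolation=2),0,100,0,0,0)]))
```

```text
t 29.92 tcp [ 466.3 -348.5  253.6] jaw -0.5 tilt [ 0.001 -0.002 -1.   ] w 70.0 F [ 0.5 -0.1 -0.2] q [-0.66  0.33  1.7  -0.    1.11 -0.65]
```

Run:
```python
from h import *
for n in("top","scene"):
    im=get_image(n)
    for k,z in(("spirit_level",80),("pad",62),("plate",68),("block",38)):
        m=mark_of(im,k)[:1];b=recognise(im,k)[:1]
        if m: r,c=m[0]["location"];print(n,k,round(m[0]["p"],2),ray(im,(c,r),z)[:2].round(1),b and np.round(b[0]["bbox"],1))
    if n=="top":
        # expected outline of the level's top face, and what is really there
        E=[proj(im,(466.5+sx*12,-3+sy*184.5,126)) for sx,sy in((-1,-1),(1,-1),(1,1),(-1,1))];print(np.round(E,1))
        g=im["color"].max(2);r0=int(round(np.mean(E,0)[1]));print("row bounds:",[g[r0-10:r0+12,c].tolist() for c in(215,255,300,335)])
        c0=[int(round(E[2][0])),int(round(E[0][0]))];print([g[r0,c-6:c+7].tolist() for c in sorted(c0)])
```

```text
top spirit_level 0.69 [468.2  -5.6] [276.1 257.4 144.3  10.6]
top pad 0.42 [ 461.4 -137.1] [324.  258.1  16.6  22.8]
top plate 0.54 [461.8 126.1] [228.4 258.4  24.1  20.5]
top block 0.7 [ 470.7 -129.5] [324.4 257.8  23.1  43.5]
[[349.9 259.8]
 [349.7 250.1]
 [202.4 250.5]
 [202.3 260.1]]
row bounds: [[107, 102, 101, 97, 93, 103, 151, 183, 189, 193, 195, 197, 195, 195, 185, 162, 147, 144, 146, 150, 161, 158], [108, 101, 100, 101, 102, 106, 166, 206, 215, 213, 211, 209, 211, 213, 197, 171, 166, 166, 165, 166, 164, 167], [106, 101, 100, 100, 98, 101, 155, 189, 200, 204, 205, 202, 201, 207, 199, 175, 162, 161, 161, 161, 159, 160], [95, 88, 86, 84, 87, 99, 165, 203, 214, 212, 209, 206, 207, 204, 193, 161, 123, 111, 116, 116, 109, 108]]
[[157, 159, 159, 160, 162, 163, 160, 134, 88, 84, 157, 193, 199], [213, 215, 214, 188, 130, 79, 72, 86, 96, 97, 99, 100, 102]]
scene spirit_level 0.83 [457.7   0.7] [320.9 231.4 120.5 111.7]
scene pad 0.66 [ 464.7 -140.6] [367.1 212.8  15.5  19.5]
scene plate 0.76 [466.2 128.9] [289.8 275.5  21.   18.7]
scene block 0.7 [ 464.9 -140.5] [369.2 220.   28.8  25. ]
```

```bash
python3 -c "
from h import *
tool();print(close_job())"
```

```text
t 30.92 tcp [ 466.4 -343.5  253.2] jaw -0.3 tilt [-0.  0. -1.] w 70.4 F [ 0.1 -0.3 -0.2] q [-0.66  0.32  1.71  0.    1.11 -0.65]
the job is handed in; nothing more can be done
None
```

The job is done and handed in at about 31 s of the 102 s allowed. The block and pad went onto the low support, then the plate onto the tall one. The spirit level came last, set upright on its narrow edge across pad and plate and let go.

- **Packing:** wrist-camera pictures after each release put the block, pad and plate within about 2 mm of the middle of what each lies on.
- **Height:** the level touched down at the expected height, with little sideways moment. The largest force I read was about 13 N.
- **Level:** the last top-camera pixels show its upper face straight and about 24 mm wide. Its ends lie within about 3 mm of where they should, equally at both ends.
- **Not checked by eye:** I had used all 16 pictures, so I checked the finished state only by pixel values and the networks.
- **Disagreements:** in the last scene view the networks put the level about 9 mm off in x and the pad and block about 10 mm off in y. The pad and block are partly hidden by the level there. I trusted the close wrist pictures and the top-camera pixels instead.

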